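Hold a cup carrier against the sprung stop of a settling table for clamping

TASK

First turn the selector on the settling table to the blue dot (set-up). Then fetch the yellow cup carrier by its blue post, set it flat on the steel deck between the two side clamps, and push its long side squarely against the black sprung stop bar with a steady, gentle push of about ten newtons, which puts the orange pointer in the green band (at no time ram the stop with 25 N or more). Finish while still holding it pressed there, so that a colleague can close the clamps, and leave the bottle, the cup and the jar where they stand.

Things in the scene. Friction and masses are not known exactly. Their poses are not given: they have to be found in the camera images.
- station: Low settling table fixed on the bench: white housing, steel deck on top, grey control panel on the deck's right (-y). Origin: on the bench under the deck's centre; x points across the deck to the stop bar, y left, z up. Housing x -120 to +150, y -230 to +130 mm; deck and panel top at z 58 mm. Fence behind the bar: x 132 to 144, 36 mm high.
- deck (a point): Deck top surface at its centre, 58 mm above the station's origin, same axes. The carrier goes centred on this y = 0 line (thin blue lines at y +-86.5 mm show its sides), its x axis along the station's x.
- clamp_left (a point): Top of the left open side clamp: dark block 34 x 22 mm, 24 mm high on the deck, at station x 40, y +115 mm; inner face at y +104 mm. Its lever ball (red, look only) leans towards the fence, up to 62 mm above the deck.
- clamp_right (a point): Top of the right side clamp, the mirror image: station x 40, y -115 mm; inner face at y -104 mm.
- stop_bar: Black sprung bar over the deck, 14 mm thick (x), 180 mm long (y), 1 to 27 mm above it. Origin: its middle, on the deck; axes as the station's. Released: origin at station x 105, y 0, so its pressing face is at x 98 mm. Slides to +x on springs, 1.2 N/mm, no preload, hard end at 16 mm; 10 N moves it 8.3 mm. Orange pointer at its +y end; green band on the deck below it = 6 to 16 N (5 to 13.3 mm).
- selector (a joint): Black selector knob on the panel; rad, growing clockwise from above. Four sprung detents: 0 black dot (off), 0.6 green, 1.2 blue (set-up), 1.8 red. Snaps to the nearest when let go; takes up to about 0.2 Nm. Starts at black or green. A white line marks the pointing end of its bar: at value q it points 0.9 - q rad anticlockwise from the station's x.
- selector_grip (a point): On the knob's axis, 22 mm above the panel (80 mm above the bench), at station x -20, y -180 mm; turns with the knob. Grip bar: 46 mm long along this point's x (pointing end +x), 14 mm thick along y, 6 to 32 mm above the panel, over a disc 52 mm wide and 6 mm high. Nothing else stands on the panel.
- carrier: Loose yellow plastic cup carrier, about 0.4 kg: plate 130 mm (x) by 170 mm (y) by 14 mm with four 46 mm round through holes; at its centre an upright square blue post, 22 x 22 mm, sides along x and y, 14 to 60 mm above the underside. Origin: centre of the underside, z up. Either 170 mm side may face the stop. Starts flat on the bench left of the station.
- carrier_grip (a point): On the carrier's post axis, 42 mm above its underside, axes as the carrier's: a good height for the gripper.
- bottle: Bystander: clear bottle with red cap, 64 mm diameter, 190 mm high, origin at the centre of its underside.
- cup: Bystander: small blue baking cup, 68 mm diameter, 40 mm high, origin at the centre of its underside.
- jar: Bystander: white jar with orange cap, 68 mm diameter, 80 mm high, origin at the centre of its underside.
Things that resemble listed ones, but are neither listed nor needed, are in the scene too. Of the things that look like the carrier, take the one that is farthest from the robot's base at the start.

How it is judged:
By the outcome, as a careful person would: the job done as asked, in the order asked, and still so for the second after the job is handed in, while the arm keeps its last pose, push and grip.
It also fails if it takes over 66 s, if anything falls off the work surface, if the arm or the gripper's body presses on something with over 40 N, if the wrist force passes 120 N, or if a joint passes its speed limit or range.

ROBOT

A 6-joint arm with a two-finger parallel gripper is mounted at the origin on the work surface. World frame = base frame: x ahead of the robot, y to its left, z up, the work surface at z = 0. Lengths are in m, angles in rad, forces in N, time in s.
With the tool pointing down it reaches from about 0.35 to 0.775 m from the base axis. Payload 5.5 kg.
Tool frame: the origin (TCP) lies at the very end of the fingers, on their centre line; the grasp point (between the pads) lies 19 mm behind it; z points along the fingers, y is the line along which they close (so a half turn about z gives the same grasp; the last joint's range is limited). The gripper opens to 85 mm and grips with 20 to 120 N. Pads are 22 mm wide; open, the fingers measure 114 mm over their backs; the gripper's body (76 mm by 85 mm) begins 54 mm behind the grasp point. The pads swing forward as they close: fully open they stand 13 mm farther back than shut.
Start: joints at [1.003, 0.313, 0.046, 1.304, 0, 1.431], TCP at [0.239, 0.523, 0.231] pointing down, gripper open.
Joint ranges: [-2.76, 2.76], [-0.86, 1.69], [-1.03, 1.26], [-2.2, 2.34], [-1.47, 1.5], [-3.14, 3.14]. Speed limits (rad/s): [2.57, 2.57, 3.14, 3.14, 3.14, 3.14].

INTERFACE

Orientations are given as a unit quaternion [w, x, y, z].
In Python, from workcell import env, viewer, nets gives the robot as it stands. The module is installed in compiled form; this text tells all that it offers.
- The arm moves only by the tool creep_tool, called after ">>>" as a command line: name --argument value ..., lists and objects as JSON in quotes. Schema: {"type":"object","properties":{"segments":{"type":"array","items":{"type":"array","items":{"type":"array","items":{"type":"number"},"minItems":6,"maxItems":6},"minItems":1,"maxItems":8},"minItems":1,"maxItems":1},"jaw":{"type":"number"},"squeeze":{"type":"number"},"only":{"type":"string"},"quiet":{"type":"boolean"},"lines":{"type":"string"}},"required":["segments"],"additionalProperties":false}. segments is a list that holds a single list of rows (three levels of brackets), with 1 to 8 rows, each of 6 numbers: dx, dy, dz in units of 25 mm, then a rotation vector rx, ry, rz in units of 0.2 rad; each row is the pose to reach, as a shift and turn from the pose commanded when the call began, along the tool's axes at that moment; what a row does not reach only later rows make up. A row lasts 1/8 s, in which the tool goes at most 0.0625 m and 0.188 rad, less where a joint would pass 70% of its speed; a pose out of reach is approached as far as the arm can. jaw is the finger opening in m, set as the call begins (left out keeps the last). The fingers move at their own pace and stop on an object; squeeze is the grip in N (left out, the last holds). Time passes only in rows, so rows that do not move let the fingers close. The tool returns the time, the measured TCP pose, the force, the opening and the grip force at its end. only (a regular expression) keeps the lines of the reply that match it, lines (a string "A,B") keeps lines A to B, and quiet returns only ok. Input that does not fit is refused with a message, and nothing moves.
- env.get_state(): the state, without advancing time (a new reading comes with each control period).
- viewer.read_camera(name): name is "scene" or "top"; returns a dict with "image" (400x640x3 uint8, red, green, blue), "K" (3x3 intrinsics, pixels), "D" ([k1, k2, p1, p2, k3] as OpenCV has them; the pictures are not rectified), "R" (3x3) and "t" (3): a world point X has camera coordinates R X + t. Camera axes: x right, y down, z forward; pixel columns grow to the right and rows downward; lengths in m; the calibration is good to about 2 mm. A picture is of the moment at which its call begins. There is no depth.
- env.hand_in(): hands the job in; it is judged then, once.
Trained networks look in a picture, given as the dict that the camera call returned (one of the last four; its "shot" number tells which), for a name from the list of things; names that differ only in an ending like _2 or _b are one class to them, and where a whole thing is asked for, a point or a joint stands for the part that bears it (a point fixed in the world has none). Each returns a list of dicts, best first, with "confidence" (0 to 1); they miss things now and then, are a little off and sometimes report something else, mostly with a low value. They report only what shows in the picture. A call takes as long as a camera call. They do not tell look-alikes from the thing itself.
- nets.outline_of(label, picture): "region" (400x640 bool, what is visible of it) and "box" ([left, top, right, bottom] in pixels, round what is visible of it).
The state is a dict: "clock": time; "joint_pos": joint angles; "qvel": joint speeds; "tau": joint torques, N m; "tcp_pos": TCP position; "orientation": TCP orientation; "wrist_force": force on the tool from outside, world axes, zero at the start; "ft_torque": the same for the moment, N m; "finger_gap": finger opening in m; "grip_force": force on a finger pad.
Only numpy, scipy, OpenCV 4.12 (cv2) and the standard library are available. Lean on these libraries where they do the work, as an engineer would, in place of code of your own. Each camera call takes 0.05 s, during which the arm holds its last target. There are 200 camera calls.

## Working session

There is one attempt and no reset: what is moved stays moved. The work goes in short steps, Python scripts to look and compute and a tool call to move; the robot and the scene stay as the last step left them, time stands still between calls to the robot, and variables do not carry over. Pictures are saved under pics/ and viewed, at most 10 in all, crops included, and the job is handed in when it is done.

```bash
mkdir -p pics
```

Create h.py:
```python
import numpy as np, cv2
from workcell import env, viewer, nets
def shot(n): return viewer.read_camera(n)
def save(p,f): cv2.imwrite(f,cv2.cvtColor(p["image"],cv2.COLOR_RGB2BGR))
def px2w(p,uv,z):
    uv=np.array(uv,float).reshape(-1,1,2)
    n=cv2.undistortPoints(uv,p["K"],np.array(p["D"],float)).reshape(-1,2)
    R=np.array(p["R"]);t=np.array(p["t"]);C=-R.T@t
    d=np.c_[n,np.ones(len(n))]@R
    return C+d*((z-C[2])/d[:,2])[:,None]
def w2px(p,X):
    return cv2.projectPoints(np.array(X,float).reshape(-1,1,3),cv2.Rodrigues(np.array(p["R"]))[0],np.array(p["t"],float),p["K"],np.array(p["D"],float))[0].reshape(-1,2)
```

Run:
```python
from h import *
s=env.get_state();print({k:np.round(v,3).tolist() for k,v in s.items()})
a=shot("scene");b=shot("top")
im=np.vstack([a["image"],b["image"]]);print(a["K"],b["K"])
save(a,"pics/s0.png");save(b,"pics/t0.png")
for n,p in(("scene",a),("top",b)):
  print(n,"C",-np.array(p["R"]).T@p["t"])
  for l in["station","stop_bar","selector","carrier","bottle","cup","jar"]:
    for o in nets.outline_of(l,p):
      ys,xs=np.nonzero(o["region"]);print(l,round(o["confidence"],2),np.round(o["box"]),xs.mean().round(1),ys.mean().round(1),len(xs))
```

```text
{'clock': 0.0, 'joint_pos': [1.003, 0.314, 0.045, 1.304, -0.0, 1.431], 'qvel': [0.001, -0.0, -0.0, 0.002, 0.0, -0.001], 'tau': [-0.0, -48.063, 29.853, 0.02, -0.0, 0.0], 'tcp_pos': [0.238, 0.523, 0.23], 'orientation': [-0.0, 0.212, 0.977, -0.001], 'wrist_force': [0.055, 0.293, 0.362], 'ft_torque': [-0.05, 0.033, 0.002], 'grip_force': 0.0, 'finger_gap': 0.086}
[[450.52956748   0.         321.65875642]
 [  0.         450.52956748 201.85392567]
 [  0.           0.           1.        ]] [[515.53051623   0.         317.57838045]
 [  0.         515.53051623 196.59716907]
 [  0.           0.           1.        ]]
scene C [ 1.32777565 -0.49552849  1.18057644]
station 0.63 [242. 189. 374. 289.] 303.5 235.9 8957
stop_bar 0.96 [297. 232. 359. 268.] 327.6 246.2 554
selector 0.61 [252. 214. 268. 235.] 259.2 227.7 218
carrier 0.83 [351. 126. 406. 161.] 377.1 141.8 964
carrier 0.68 [408. 159. 464. 207.] 433.5 180.1 1214
bottle 0.87 [446. 185. 469. 233.] 457.3 211.5 796
bottle 0.2 [408. 154. 461. 203.] 434.3 180.1 1169
cup 0.53 [332. 163. 351. 180.] 340.9 169.8 247
jar 0.92 [188. 260. 216. 295.] 201.6 276.6 706
top C [ 0.21553996 -0.08737389  1.60711622]
station 0.81 [272. 133. 407. 238.] 341.3 184.6 10070
station 0.31 [436. 174. 465. 197.] 448.3 184.6 447
stop_bar 0.95 [305. 139. 360. 162.] 332.1 150.1 320
stop_bar 0.32 [274. 133. 405. 240.] 341.5 184.6 10257
selector 0.71 [372. 194. 389. 211.] 381.1 202.2 224
selector 0.27 [274. 131. 405. 239.] 341.5 184.5 10336
carrier 0.93 [144. 162. 210. 217.] 174.4 188.3 1651
carrier 0.92 [168. 250. 226. 294.] 193.5 271.5 1731
carrier 0.28 [254. 232. 276. 258.] 261.2 244.7 367
bottle 0.62 [185. 105. 213. 139.] 197.8 122.9 633
cup 0.96 [252. 230. 277. 258.] 261.1 244.9 369
cup 0.35 [274. 128. 409. 238.] 341.6 184.4 10257
```

Run:
```python
import cv2
t=cv2.imread("pics/t0.png")
cv2.imwrite("pics/t0c.png",cv2.resize(t[90:310,130:420],None,fx=2.7,fy=2.7,interpolation=cv2.INTER_CUBIC))
s=cv2.imread("pics/s0.png");cv2.imwrite("pics/s0c.png",cv2.resize(s[110:310,180:480],None,fx=2.6,fy=2.6,interpolation=cv2.INTER_CUBIC))
```

```text
(no output)
```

View pics/t0c.png

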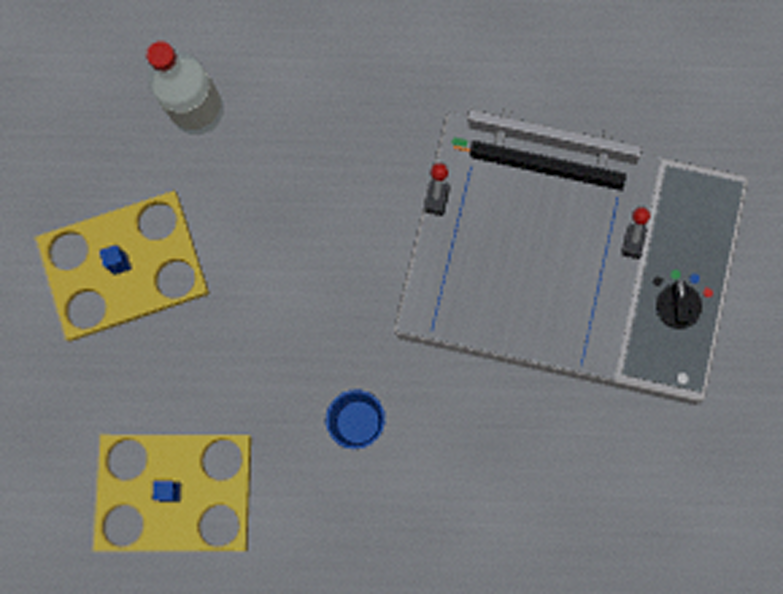

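View pics/s0c.png

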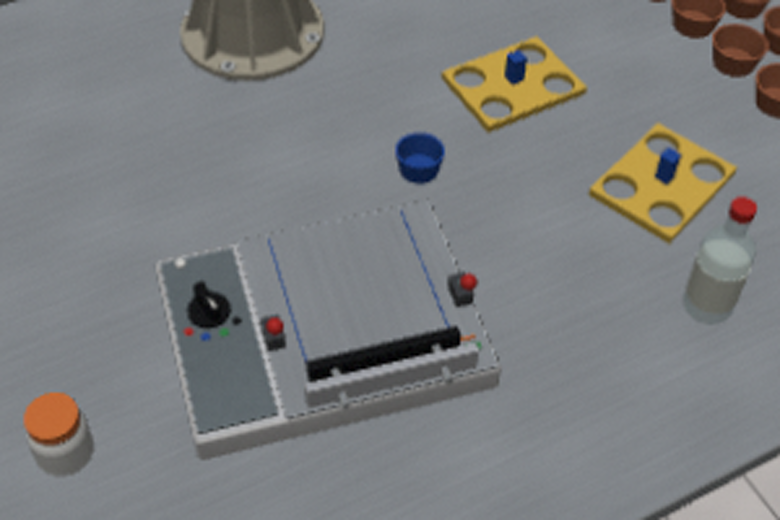

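Look-alikes for the carrier: the plate at top pixel (174,188) and the one at (193,271). The upper one, next to the bottle, looks farther from the base; I'll check that numerically. The knob's white line points at the green dot, at top pixel about (381,197). The cup is at (261,245), the jar is only in the scene view at (201,277), and the bottle is at (198,123).

Create fit.py:
```python
from h import *
from scipy.optimize import minimize
def hull(m):
    c=max(cv2.findContours(m.astype(np.uint8),0,1)[0],key=cv2.contourArea); return cv2.convexHull(c)[:,0].astype(np.float32)
def grow(h): # pixel centres -> outer edge
    c=h.mean(0); return (h+np.sign(h-c)*0.5).astype(np.float32)
def boxpts(x0,x1,y0,y1,z0,z1): return np.array([[x,y,z] for x in(x0,x1) for y in(y0,y1) for z in(z0,z1)])
def place(P,q):
    c,s=np.cos(q[2]),np.sin(q[2]);return P@np.array([[c,s,0],[-s,c,0],[0,0,1]])+[q[0],q[1],0]
def iou(p,H,P):
    h=cv2.convexHull(w2px(p,P).astype(np.float32))
    i=cv2.intersectConvexConvex(h,H)[0];a=cv2.contourArea(h)+cv2.contourArea(H);return i/(a-i)
def fit(obs,q0):
    f=lambda q:-sum(iou(p,H,place(P,q)) for p,H,P in obs)
    best=None
    for d in(0,.05,-.05,.1,-.1):
        r=minimize(f,np.array(q0)+[0,0,d],method="Nelder-Mead",options=dict(initial_simplex=np.array(q0)+np.array([[0,0,d],[.01,0,d],[0,.01,d],[0,0,d+.06]]),xatol=1e-5,fatol=1e-6,maxiter=800))
        if best is None or r.fun<best.fun:best=r
    return best.x,-best.fun/len(obs)
CAR=boxpts(-.065,.065,-.085,.085,0,.014)
def yellow(p,box):
    hsv=cv2.cvtColor(p["image"],cv2.COLOR_RGB2HSV);m=cv2.inRange(hsv,(18,110,60),(35,255,255))
    l,t,r,b=[int(v) for v in box];k=np.zeros_like(m);k[max(t-6,0):b+7,max(l-6,0):r+7]=1
    return m*k
```

Run:
```python
from fit import *
a=shot("scene");b=shot("top")
W=lambda uv,z,p=b: px2w(p,uv,z)[:,:2]
crop=lambda l: np.array(l,float)/2.7+[130,90]-0.3
for c,(bx_t,bx_s) in {"up":([144,162,210,217],[408,159,464,207]),"low":([168,250,226,294],[351,126,406,161])}.items():
    q0=np.r_[W([(bx_t[0]+bx_t[2])/2,(bx_t[1]+bx_t[3])/2],.01)[0],0.]
    th=0.25 if c=="up" else 0.
    Ht=grow(hull(yellow(b,bx_t)));Hs=grow(hull(yellow(a,bx_s)))
    best=max((fit(o,[*q0[:2],t]) for o in [[(b,Ht,CAR),(a,Hs,CAR)]] for t in(0.25,-.25,0,1.57)),key=lambda r:r[1])
    print(c,best,fit([(b,Ht,CAR)],best[0]),"dist",np.hypot(*best[0][:2]))
# station: housing corners (top pic) + bar + blue lines
C=W(crop([(446,113),(398,335),(746,179)]),.058);print("corners",C.round(4))
B=np.array([[.150,.130],[-.120,.130],[.150,-.230]])
hsv=cv2.cvtColor(b["image"],cv2.COLOR_RGB2HSV)
bm=cv2.inRange(hsv,(105,60,40),(130,255,255))
def line(m,x0,x1,y0,y1,p):
    ys,xs=np.nonzero(m[y0:y1,x0:x1]);w=W(np.c_[xs+x0,ys+y0],.058,p);c=w.mean(0);d=np.linalg.svd(w-c)[2][0]
    return c,np.arctan2(*(d*np.sign(d[0]))[::-1]),len(xs)
for r in((286,306,150,214),(343,362,162,226)):print("line top",line(bm,*r,b))
bs=cv2.inRange(cv2.cvtColor(a["image"],cv2.COLOR_RGB2HSV),(105,60,40),(130,255,255))
for r in((280,302,200,250),(332,356,188,236)):print("line scene",line(bs,*r,a))
# bar
o=[o for o in nets.outline_of("stop_bar",b)][0]
l,t,r,bt=[int(v) for v in o["box"]]
dark=(b["image"].max(2)<70).astype(np.uint8);k=np.zeros_like(dark);k[t-3:bt+4,l-2:r+3]=1
n,lab,st,_=cv2.connectedComponentsWithStats(dark*k);i=1+st[1:,4].argmax();print("bar comp",st[i])
BAR=boxpts(.098,.112,-.09,.09,.059,.085)
yaw=np.arctan2(*(C[0]-C[1])[::-1]);q0=[*((C[1]+C[2])/2-np.array([[np.cos(yaw),-np.sin(yaw)],[np.sin(yaw),np.cos(yaw)]])@[.015,-.05]),yaw]
print("q0",q0,"bar fit",fit([(b,grow(hull(lab==i)),BAR)],q0))
for lb,h in(("bottle",None),("cup",None),("jar",None)):
    for nm,p in(("t",b),("s",a)):
        for o in nets.outline_of(lb,p)[:1]:
            l,t,r,bo=o["box"];print(lb,nm,W([(l+r)/2,(t+bo)/2],{"bottle":.095,"cup":.02,"jar":.04}[lb],p))
```

```text
up (array([0.55220136, 0.36937279, 0.35266651]), np.float64(0.9674844416474986)) (array([0.55140156, 0.36881469, 0.347943  ]), np.float64(0.981029498634754)) dist 0.6643512598016804
low (array([0.28926603, 0.29195762, 0.01741484]), np.float64(0.9655181652823189)) (array([0.28917962, 0.29093623, 0.01896325]), np.float64(0.9900790357149902)) dist 0.4109915858539855
corners [[ 0.7289 -0.0089]
 [ 0.4665  0.0378]
 [ 0.6563 -0.3567]]
line top (array([ 0.5672959 , -0.01933756]), np.float64(-0.20338875393098343), 69)
line top (array([ 0.53227565, -0.18853737]), np.float64(-0.2026857587142231), 72)
line scene (array([ 0.53489371, -0.18642352]), np.float64(-0.20200590171626462), 58)
line scene (array([ 0.57181556, -0.01717896]), np.float64(-0.20254968516891578), 57)
bar comp [304 142  58  19 381]
q0 [np.float64(0.5553943040407375), np.float64(-0.10756377082233778), np.float64(-0.17630619899931121)] bar fit (array([ 0.56117206, -0.10464639, -0.21887037]), np.float64(0.9616822244136483))
bottle t [[0.73880773 0.28759153]]
cup t [[0.3740465  0.07811155]]
cup s [[0.38628039 0.08007007]]
jar t [[ 0.56563782 -0.49916872]]
jar s [[ 0.57324411 -0.4898803 ]]
```

Create plan.py:
```python
from h import *
from scipy.spatial.transform import Rotation as Ro
SO=np.array([.5589,-.1043]);SY=-.2027
def st(x,y): return SO+[x*np.cos(SY)-y*np.sin(SY),x*np.sin(SY)+y*np.cos(SY)]
def tool():
    s=env.get_state();o=s["orientation"];return s,Ro.from_quat([o[1],o[2],o[3],o[0]])
def plan(p,yaw):  # yaw = world angle of tool y
    s,R=tool()
    y=np.array([np.cos(yaw),np.sin(yaw),0]);z=np.array([0,0,-1.]);x=np.cross(y,z)
    T=Ro.from_matrix(np.c_[x,y,z])
    print("d",R.inv().apply(np.array(p)-s["tcp_pos"]).round(4),"rv",(R.inv()*T).as_rotvec().round(3),"q",np.round(s["joint_pos"],2))
```

Run:
```python
from fit import *
from plan import *
b=shot("top");a=shot("scene")
m=yellow(b,[144,162,210,217]);h=hull(m);w=px2w(b,h,.014)[:,:2]
print("rect",cv2.minAreaRect((w*1000).astype(np.float32)))
for p,bx in((b,[144,162,210,217]),(a,[408,159,464,207])):
    H=grow(hull(yellow(p,bx)));print(fit([(p,H,CAR)],[.552,.369,.28]))
    hsv=cv2.cvtColor(p["image"],cv2.COLOR_RGB2HSV);l,t,r,bo=bx
    bm=cv2.inRange(hsv,(105,120,40),(130,255,255))[t:bo,l:r];ys,xs=np.nonzero(bm)
    print("post",len(xs),px2w(p,[xs.mean()+l,ys.mean()+t],.037))
for p in(a,b):
    o=nets.outline_of("selector",p)[0];ys,xs=np.nonzero(o["region"]);print("sel",px2w(p,[xs.mean(),ys.mean()],.07)[0])
    print(w2px(p,[*st(-.02,-.18),.07]),"corner px",w2px(p,[[*st(.15,.13),.058],[*st(-.12,.13),.058],[*st(.15,-.23),.058],[*st(-.12,-.23),.058],[*st(.098,.09),.085],[*st(.098,-.09),.085]]).round(1).tolist())
g=st(-.02,-.18);print(g);plan([*g,.2],np.pi/2+.3+SY)
i=b["image"][150:230,135:220];cv2.imwrite("pics/car.png",cv2.resize(cv2.cvtColor(i,cv2.COLOR_RGB2BGR),None,fx=7,fy=7))
```

```text
rect ((549.9821166992188, 366.85302734375), (131.85069274902344, 170.53070068359375), 20.56153678894043)
(array([0.55142746, 0.36886281, 0.34850836]), np.float64(0.9806727291021884))
post 75 [[0.5517304  0.36933097 0.037     ]]
(array([0.55411696, 0.37031586, 0.36781542]), np.float64(0.9768771501399334))
post 74 [[0.55257668 0.37213138 0.037     ]]
sel [ 0.50867354 -0.27867485  0.07      ]
[[258.7977831 225.8717486]] corner px [[372.3, 249.1], [344.4, 184.7], [253.5, 278.1], [238.0, 207.6], [354.6, 233.3], [296.3, 247.1]]
sel [ 0.50409909 -0.27649774  0.07      ]
[[380.90524554 203.24120627]] corner px [[294.3, 130.6], [274.0, 213.4], [407.0, 155.0], [390.2, 239.4], [302.8, 146.4], [360.2, 158.9]]
[ 0.50307281 -0.27658849]
d [-0.5725 -0.618   0.0313] rv [ 0.     0.    -0.525] q [ 1.    0.31  0.05  1.3  -0.    1.43]
```

View pics/car.png

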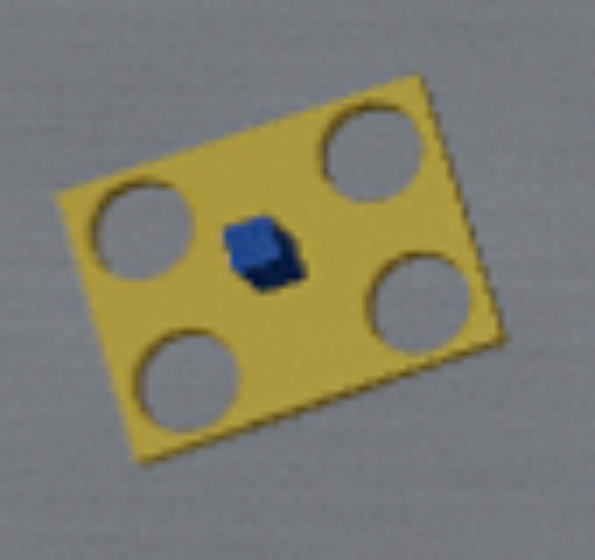

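The close crop shows a yellow four-hole plate with an upright blue post at its centre, at top pixel (172,186). It is 0.66 m from the base and the other plate is 0.41 m away, so this is the right carrier. The knob stands at green. I'm moving to the selector now.

Careful with the scale: shifts go in units of 25 mm and turns go in units of 0.2 rad. That gives: -0.618 m is -24.72, -0.573 m is -22.92, -0.525 rad is -2.625.

>>> creep_tool --segments '[[[-22.92, -24.72, 0, 0, 0, -2.625], [-22.92, -24.72, 0, 0, 0, -2.625], [-22.92, -24.72, 0, 0, 0, -2.625], [-22.92, -24.72, 0, 0, 0, -2.625], [-22.92, -24.72, 0, 0, 0, -2.625], [-22.92, -24.72, 0, 0, 0, -2.625], [-22.92, -24.72, 0, 0, 0, -2.625], [-22.92, -24.72, 0, 0, 0, -2.625]]]' --jaw 0.06

```text
clock: 2.45
tcp_pos: [0.3943, 0.0535, 0.2318]
orientation: [0.001, -0.049, 0.999, 0.0]
wrist_force: [1.2, 0.3, 0.2]
finger_gap: 0.0601
grip_force: 0.0
```

Run:
```python
from plan import *
plan([.504,-.277,.15],np.pi/2+.3+SY)
```

```text
d [-0.077  -0.3396  0.082 ] rv [-0.     0.002  0.   ] q [-0.07 -0.03 -0.36  1.24  0.   -0.17]
```

>>> creep_tool --segments '[[[-3.08, -13.6, 2.4, 0, 0, 0], [-3.08, -13.6, 2.4, 0, 0, 0], [-3.08, -13.6, 2.4, 0, 0, 0], [-3.08, -13.6, 2.4, 0, 0, 0], [-3.08, -13.6, 2.4, 0, 0, 0], [-3.08, -13.6, 2.4, 0, 0, 0], [-3.08, -13.6, 2.4, 0, 0, 0]]]' --jaw 0.06

```text
clock: 3.32
tcp_pos: [0.5036, -0.2783, 0.17]
orientation: [-0.0, -0.047, 0.999, 0.0]
wrist_force: [-0.4, 0.1, 0.0]
finger_gap: 0.0598
grip_force: 0.0
```

Run:
```python
from plan import *
plan([.504,-.277,.069],np.pi/2+.3+SY)
```

```text
d [-0.0006  0.0012  0.101 ] rv [ 0.    -0.001 -0.004] q [-0.64  0.34 -0.07  1.16 -0.   -0.74]
```

Converted, 0.1 m is 4, 0.085 m is 3.4.

>>> creep_tool --segments '[[[0, 0.04, 2, 0, 0, 0], [0, 0.04, 3.4, 0, 0, 0], [0, 0.04, 4, 0, 0, 0], [0, 0.04, 4, 0, 0, 0]]]' --jaw 0.06

```text
clock: 3.82
tcp_pos: [0.5029, -0.2735, 0.0711]
orientation: [-0.001, -0.049, 0.999, 0.001]
wrist_force: [-0.3, 0.4, 1.0]
finger_gap: 0.0599
grip_force: 0.0
```

>>> creep_tool --segments '[[[0, 0, 0, 0, 0, 0], [0, 0, 0, 0, 0, 0], [0, 0, 0, 0, 0, 0], [0, 0, 0, 0, 0, 0]]]' --jaw 0.0 --squeeze 40

```text
clock: 4.32
tcp_pos: [0.5046, -0.2777, 0.0732]
orientation: [0.001, -0.048, 0.999, -0.003]
wrist_force: [0.2, -7.9, 0.2]
finger_gap: 0.0128
grip_force: 43.8
```

Run:
```python
from h import *
b=shot("scene");i=b["image"][150:300,200:400];cv2.imwrite("pics/k1.png",cv2.resize(cv2.cvtColor(i,cv2.COLOR_RGB2BGR),None,fx=4,fy=4,interpolation=2))
```

```text
(no output)
```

View pics/k1.png

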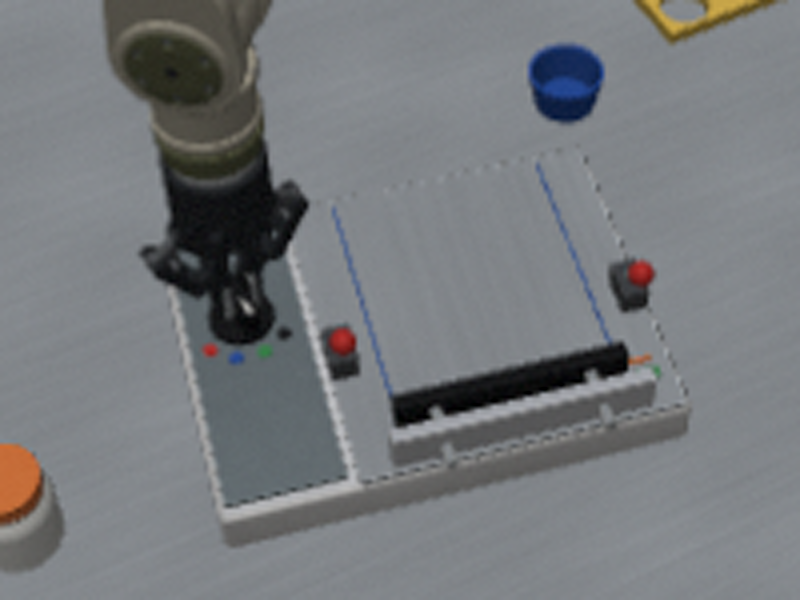

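The gripper has closed on the knob at scene pixel (260,225), with a 13 mm gap. Next is a 0.6 rad clockwise turn.

>>> creep_tool --segments '[[[0, -0.08, 0, 0, 0, 0.6], [0, -0.12, 0, 0, 0, 1.3], [0, -0.12, 0, 0, 0, 2], [0, -0.12, 0, 0, 0, 2.7], [0, -0.12, 0, 0, 0, 3.15], [0, -0.12, 0, 0, 0, 3.15], [0, -0.12, 0, 0, 0, 3.1]]]'

```text
clock: 5.25
tcp_pos: [0.505, -0.2759, 0.0732]
orientation: [0.001, 0.257, 0.966, 0.002]
wrist_force: [0.4, 6.3, 6.3]
finger_gap: 0.0131
grip_force: 44.6
```

>>> creep_tool --segments '[[[0, 0, 0, 0, 0, 0], [0, 0, 0, 0, 0, 0], [0, 0, 0, 0, 0, 0]]]' --jaw 0.05

```text
clock: 5.62
tcp_pos: [0.5035, -0.2777, 0.0713]
orientation: [0.0, 0.259, 0.966, -0.0]
wrist_force: [-0.2, -0.0, -0.5]
finger_gap: 0.05
grip_force: 0.0
```

>>> creep_tool --segments '[[[0, 0, -2, 0, 0, 0], [0, 0, -4.4, 0, 0, 0], [0, 0, -6.4, 0, 0, 0], [0, 0, -6.4, 0, 0, 0]]]' --jaw 0.07

```text
clock: 6.12
tcp_pos: [0.5056, -0.2792, 0.2362]
orientation: [0.004, 0.259, 0.966, -0.002]
wrist_force: [-0.3, -0.7, -0.0]
finger_gap: 0.0697
grip_force: 0.0
```

Run:
```python
from plan import *
plan([.552,.3693,.23],np.pi/2+.348)
```

```text
d [0.2839 0.585  0.0031] rv [-0.005  0.008 -0.871] q [-0.64  0.31  0.05  1.31 -0.   -0.12]
```

Converted, 0.585 m is 23.4, 0.284 m is 11.36, -0.871 rad is -4.355.

>>> creep_tool --segments '[[[11.36, 23.4, 0, 0, 0, -4.355], [11.36, 23.4, 0, 0, 0, -4.355], [11.36, 23.4, 0, 0, 0, -4.355], [11.36, 23.4, 0, 0, 0, -4.355], [11.36, 23.4, 0, 0, 0, -4.355], [11.36, 23.4, 0, 0, 0, -4.355], [11.36, 23.4, 0, 0, 0, -4.355], [11.36, 23.4, 0, 0, 0, -4.355]]]'

```text
clock: 7.12
tcp_pos: [0.5385, 0.223, 0.2301]
orientation: [-0.001, -0.173, 0.985, -0.0]
wrist_force: [0.7, -0.5, 0.3]
finger_gap: 0.0697
grip_force: 0.0
```

Run:
```python
from plan import *
plan([.552,.3693,.12],np.pi/2+.348)
b=shot("top");i=b["image"][185:225,350:415];s=shot("scene");j=s["image"][205:255,235:300]
f=lambda k:cv2.resize(cv2.cvtColor(k,cv2.COLOR_RGB2BGR),(400,300),interpolation=2)
cv2.imwrite("pics/k2.png",np.hstack([f(i),f(j)]))
```

```text
d [-0.0627  0.1329  0.11  ] rv [-0.    -0.001 -0.   ] q [ 0.26  0.33  0.07  1.31 -0.   -0.09]
```

View pics/k2.png

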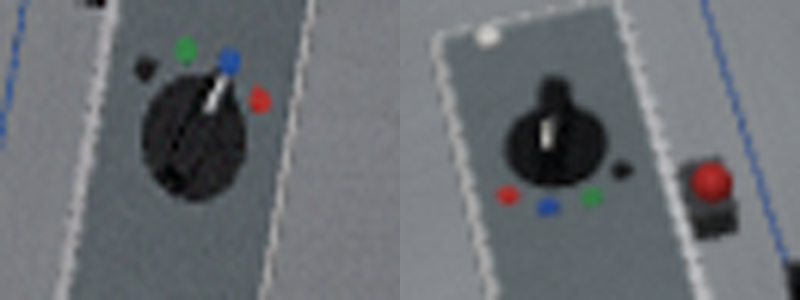

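The knob's white line points at the blue dot in both views, at top pixel (387,194) and scene pixel (260,239). Next is the post.

>>> creep_tool --segments '[[[-1, 2.2, 0, 0, 0, 0], [-2, 4.24, 0.8, 0, 0, 0], [-2.52, 5.32, 2.4, 0, 0, 0], [-2.52, 5.32, 4.4, 0, 0, 0], [-2.52, 5.32, 4.4, 0, 0, 0], [-2.52, 5.32, 4.4, 0, 0, 0]]]'

```text
clock: 7.98
tcp_pos: [0.5535, 0.3672, 0.1225]
orientation: [0.0, -0.173, 0.985, 0.0]
wrist_force: [0.2, -0.3, 0.4]
finger_gap: 0.0701
grip_force: 0.0
```

Run:
```python
from plan import *
plan([.552,.3693,.025],np.pi/2+.348)
```

```text
d [0.0007 0.0025 0.0975] rv [-0.     0.001 -0.001] q [ 0.47  0.53  0.11  1.15 -0.    0.12]
```

Converted, 0.097 m is 3.88, 0.085 m is 3.4.

>>> creep_tool --segments '[[[0, 0.04, 2, 0, 0, 0], [0, 0.04, 3.4, 0, 0, 0], [0, 0.04, 3.88, 0, 0, 0], [0, 0.04, 3.88, 0, 0, 0]]]'

```text
clock: 8.48
tcp_pos: [0.5536, 0.3687, 0.0259]
orientation: [0.001, -0.173, 0.985, 0.0]
wrist_force: [-0.5, 0.2, 0.7]
finger_gap: 0.07
grip_force: 0.0
```

>>> creep_tool --segments '[[[0, 0, 0, 0, 0, 0], [0, 0, 0, 0, 0, 0], [0, 0, 0, 0, 0, 0], [0, 0, 0, 0, 0, 0]]]' --jaw 0.0 --squeeze 80

```text
clock: 8.98
tcp_pos: [0.5533, 0.3694, 0.026]
orientation: [0.001, -0.173, 0.985, 0.001]
wrist_force: [-1.0, -0.0, 6.2]
finger_gap: 0.0211
grip_force: 79.8
```

>>> creep_tool --segments '[[[0, 0, -0.8, 0, 0, 0], [0, 0, -2.4, 0, 0, 0], [0, 0, -4.8, 0, 0, 0], [0, 0, -6, 0, 0, 0], [0, 0, -6, 0, 0, 0]]]'

```text
clock: 9.6
tcp_pos: [0.5537, 0.3694, 0.1767]
orientation: [0.002, -0.173, 0.985, 0.001]
wrist_force: [1.0, -0.2, -5.1]
finger_gap: 0.0212
grip_force: 78.9
```

Run:
```python
from plan import *
plan([*st(0.01,0),.2],np.pi/2+SY)
b=shot("top");i=b["image"][140:240,120:260];s=shot("scene");j=s["image"][110:210,370:510]
f=lambda k:cv2.resize(cv2.cvtColor(k,cv2.COLOR_RGB2BGR),(400,286),interpolation=2)
cv2.imwrite("pics/c2.png",np.hstack([f(i),f(j)]))
```

```text
d [ 0.1482 -0.4523 -0.0242] rv [0.002 0.004 0.551] q [ 0.47  0.51  0.2   1.26 -0.    0.12]
```

View pics/c2.png

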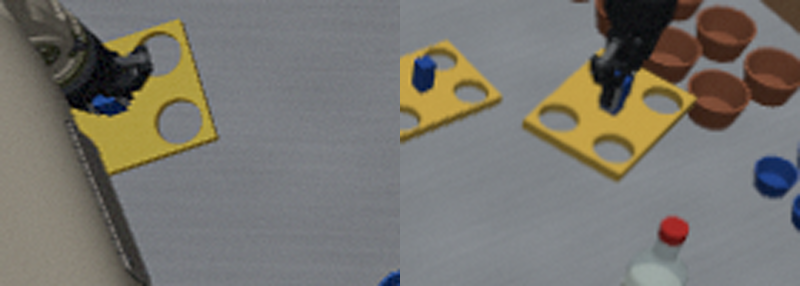

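The plate is lifted and level, at scene pixel (476,150), and nothing else was moved. I'll carry it over the deck.

Converted, 0.058 m is 2.32, -0.452 m is -18.08, 0.551 rad is 2.755.

>>> creep_tool --segments '[[[0.8, -2, -0.96, 0, 0, 0.5], [1.56, -4.4, -0.96, 0, 0, 1.25], [2.32, -6.8, -0.96, 0, 0, 2], [3.12, -9.2, -0.96, 0, 0, 2.5], [3.92, -11.6, -0.96, 0, 0, 2.755], [4.68, -14, -0.96, 0, 0, 2.755], [5.48, -16.4, -0.96, 0, 0, 2.755], [5.92, -18.08, -0.96, 0, 0, 2.755]]]'

```text
clock: 10.7
tcp_pos: [0.5656, -0.1087, 0.1951]
orientation: [-0.003, 0.102, 0.995, 0.001]
wrist_force: [0.6, 0.6, -4.9]
finger_gap: 0.021
grip_force: 79.9
```

>>> creep_tool --segments '[[[0, 0, 0, 0, 0, 0], [0, 0, 0, 0, 0, 0]]]'

```text
clock: 10.95
tcp_pos: [0.5661, -0.1062, 0.1959]
orientation: [-0.002, 0.102, 0.995, 0.001]
wrist_force: [-1.0, 0.8, -4.1]
finger_gap: 0.0211
grip_force: 80.3
```

Run:
```python
from plan import *
plan([*st(0.01,0),.095],np.pi/2+SY)
```

```text
d [-0.003   0.0003  0.1009] rv [ 0.001 -0.005 -0.001] q [-0.33  0.33 -0.02  1.23  0.   -0.12]
```

Converted, 0.101 m is 4.04, 0.08 m is 3.2, -0.005 rad is -0.025.

>>> creep_tool --segments '[[[-0.04, 0, 1.6, 0, -0.01, 0], [-0.12, 0, 3.2, 0, -0.025, 0], [-0.12, 0, 4.04, 0, -0.025, 0], [-0.12, 0, 4.04, 0, -0.025, 0], [-0.12, 0, 4.04, 0, -0.025, 0]]]'

```text
clock: 11.58
tcp_pos: [0.5709, -0.1063, 0.098]
orientation: [0.003, 0.1, 0.995, -0.0]
wrist_force: [-0.2, -0.2, -4.1]
finger_gap: 0.0209
grip_force: 80.1
```

Run:
```python
from plan import *
plan([*st(0.01,0),.095],np.pi/2+SY)
p=shot("top");s=shot("scene")
i=p["image"][120:250,260:420];j=s["image"][170:300,230:390]
f=lambda k:cv2.resize(cv2.cvtColor(k,cv2.COLOR_RGB2BGR),(400,325),interpolation=2)
cv2.imwrite("pics/d1.png",np.hstack([f(i),f(j)]))
```

```text
d [ 0.0022 -0.0004  0.0029] rv [0.    0.006 0.001] q [-0.32  0.39 -0.18  1.    0.   -0.12]
```

View pics/d1.png

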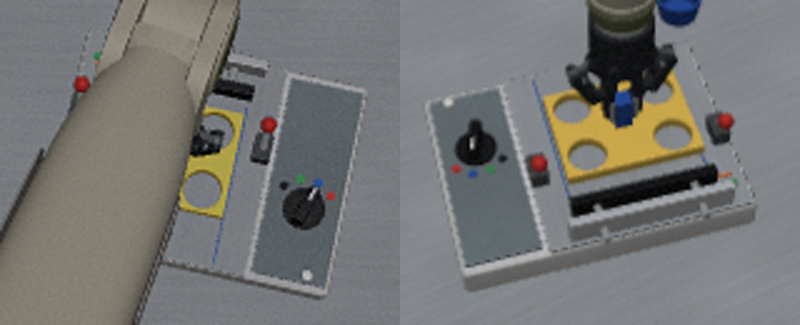

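The scene view shows the carrier hovering level between the clamps, with about 20 mm free before the black bar; the plate's front edge is around (315,230). I'll lower it, watching the force, then measure its pose on the deck.

Converted, 0.012 m is 0.48, 0.006 m is 0.24, 0.003 rad is 0.015.

>>> creep_tool --segments '[[[0, 0, 0.24, 0, 0.015, 0], [0, 0, 0.48, 0, 0.015, 0], [0, 0, 0.48, 0, 0.015, 0], [0, 0, 0.48, 0, 0.015, 0]]]'

```text
clock: 12.18
tcp_pos: [0.5705, -0.1073, 0.0853]
orientation: [0.001, 0.101, 0.995, -0.0]
wrist_force: [0.2, -0.6, -4.6]
finger_gap: 0.021
grip_force: 80.2
```

Create meas.py:
```python
from fit import *
from plan import *
def meas(z):
    P=CAR+[0,0,z]; s=shot("scene")
    H=grow(hull(yellow(s,[280,190,370,260])))
    q,v=fit([(s,H,P)],[*st(.015,0),SY]); d=q[:2]-SO
    c,n=np.cos(SY),np.sin(SY); print("carrier st x,y,yaw",np.round([d@[c,n],d@[-n,c],q[2]-SY],4),"iou",round(v,3))
    t=env.get_state();d=t["tcp_pos"][:2]-SO;R=tool()[1]
    f=t["wrist_force"];print("tcp st",np.round([d@[c,n],d@[-n,c],t["tcp_pos"][2]],4),"F st",np.round([f[0]*c+f[1]*n,-f[0]*n+f[1]*c,f[2]],1),"T",np.round(t["ft_torque"],2))
```

```bash
python3 -c "
from meas import *
meas(.059);plan([*st(0.01,0),.084],np.pi/2+SY)"
```

```text
carrier st x,y,yaw [ 0.012   0.0009 -0.0033] iou 0.975
tcp st [ 0.0121 -0.0006  0.0854] F st [-0.9 -0.2 -4.6] T [ 0.04  0.01 -0.03]
d [0.0021 0.0006 0.0014] rv [ 0.     0.002 -0.   ] q [-0.32  0.4  -0.19  0.97  0.   -0.12]
```

Converted, 0.002 m is 0.08.

>>> creep_tool --segments '[[[0, 0, 0.08, 0, 0, 0], [0, 0, 0.08, 0, 0, 0]]]'

```text
clock: 12.48
tcp_pos: [0.571, -0.1074, 0.084]
orientation: [0.002, 0.101, 0.995, -0.0]
wrist_force: [-1.3, -0.2, 0.3]
finger_gap: 0.0212
grip_force: 80.8
```

>>> creep_tool --segments '[[[0, 0, 0.04, 0, 0, 0], [0, 0, 0.04, 0, 0, 0]]]'

```text
clock: 12.72
tcp_pos: [0.571, -0.1074, 0.084]
orientation: [0.002, 0.101, 0.995, -0.0]
wrist_force: [-2.8, 0.3, 7.2]
finger_gap: 0.021
grip_force: 82.2
```

>>> creep_tool --segments '[[[0, 0, 0.04, 0, 0, 0], [0, 0, 0.04, 0, 0, 0]]]'

```text
clock: 12.98
tcp_pos: [0.571, -0.1074, 0.084]
orientation: [0.002, 0.101, 0.995, -0.0]
wrist_force: [-5.4, 0.2, 12.5]
finger_gap: 0.0208
grip_force: 83.1
```

>>> creep_tool --segments '[[[0, 0, -0.052, 0, 0, 0], [-0.16, 0, -0.052, 0, 0, 0], [-0.32, 0, -0.052, 0, 0, 0], [-0.48, 0, -0.052, 0, 0, 0], [-0.64, 0, -0.052, 0, 0, 0], [-0.72, 0, -0.052, 0, 0, 0], [-0.72, 0, -0.052, 0, 0, 0]]]'

```text
clock: 13.85
tcp_pos: [0.5878, -0.1107, 0.084]
orientation: [0.001, 0.101, 0.995, -0.0]
wrist_force: [-6.0, 1.0, 8.7]
finger_gap: 0.021
grip_force: 82.2
```

```bash
python3 -c "
from meas import *
meas(.058)"
```

```text
carrier st x,y,yaw [0.0258 0.0013 0.0019] iou 0.943
tcp st [ 0.0296 -0.0005  0.084 ] F st [-5.9 -0.3  8.8] T [0.42 1.04 0.01]
```

>>> creep_tool --segments '[[[-0.08, 0, 0, 0, 0, 0], [-0.16, 0, 0, 0, 0, 0], [-0.16, 0, 0, 0, 0, 0]]]'

```text
clock: 14.28
tcp_pos: [0.5917, -0.1115, 0.0839]
orientation: [0.001, 0.101, 0.995, -0.0]
wrist_force: [-5.8, 1.4, 9.3]
finger_gap: 0.021
grip_force: 82.2
```

```bash
python3 -c "
from meas import *
meas(.058)"
```

```text
carrier st x,y,yaw [0.026  0.0013 0.0012] iou 0.927
tcp st [ 0.0336 -0.0004  0.084 ] F st [-7.1 -0.  10.8] T [0.4  1.04 0.03]
```

Converted, -0.0018 m is -0.072.

>>> creep_tool --segments '[[[0, 0, -0.072, 0, 0, 0], [0, 0, -0.072, 0, 0, 0]]]'

```text
clock: 14.58
tcp_pos: [0.5922, -0.1117, 0.084]
orientation: [0.001, 0.101, 0.995, -0.0]
wrist_force: [-0.7, -0.2, -2.9]
finger_gap: 0.0208
grip_force: 80.8
```

>>> creep_tool --segments '[[[-0.04, 0, 0, 0, 0, 0], [-0.08, 0, 0, 0, 0, 0], [-0.08, 0, 0, 0, 0, 0]]]'

```text
clock: 14.95
tcp_pos: [0.594, -0.112, 0.0841]
orientation: [0.001, 0.101, 0.995, 0.0]
wrist_force: [-0.8, 0.8, -4.8]
finger_gap: 0.0208
grip_force: 80.3
```

>>> creep_tool --segments '[[[-0.04, 0, 0, 0, 0, 0], [-0.08, 0, 0, 0, 0, 0], [-0.08, 0, 0, 0, 0, 0]]]'

```text
clock: 15.32
tcp_pos: [0.5956, -0.1123, 0.0842]
orientation: [0.0, 0.101, 0.995, 0.0]
wrist_force: [-1.2, 1.1, -4.4]
finger_gap: 0.0209
grip_force: 80.3
```

>>> creep_tool --segments '[[[-0.04, 0, 0, 0, 0, 0], [-0.08, 0, 0, 0, 0, 0], [-0.08, 0, 0, 0, 0, 0]]]'

```text
clock: 15.7
tcp_pos: [0.5974, -0.1126, 0.0843]
orientation: [0.0, 0.101, 0.995, 0.0]
wrist_force: [-3.7, 1.5, -5.7]
finger_gap: 0.0211
grip_force: 80.2
```

```bash
python3 -c "
from meas import *
meas(.058)"
```

```text
carrier st x,y,yaw [0.0293 0.0012 0.0019] iou 0.908
tcp st [ 0.0395 -0.0004  0.0843] F st [-4.4  0.9 -4.6] T [ 0.31  0.89 -0.21]
```

>>> creep_tool --segments '[[[0, 0, 0.032, 0, 0, 0], [-0.04, 0, 0.032, 0, 0, 0], [-0.08, 0, 0.032, 0, 0, 0], [-0.08, 0, 0.032, 0, 0, 0]]]'

```text
clock: 16.25
tcp_pos: [0.5992, -0.113, 0.0841]
orientation: [0.0, 0.101, 0.995, 0.0]
wrist_force: [-7.0, 2.1, 0.0]
finger_gap: 0.0211
grip_force: 80.9
```

>>> creep_tool --segments '[[[-0.04, 0, 0, 0, 0, 0], [-0.08, 0, 0, 0, 0, 0], [-0.08, 0, 0, 0, 0, 0]]]'

```text
clock: 16.62
tcp_pos: [0.6004, -0.1132, 0.0841]
orientation: [-0.0, 0.101, 0.995, 0.0]
wrist_force: [-8.6, 2.6, 1.5]
finger_gap: 0.0209
grip_force: 81.1
```

```bash
python3 -c "
from meas import *
meas(.058)
p=shot('scene');j=p['image'][200:275,285:385]
cv2.imwrite('pics/e1.png',cv2.resize(cv2.cvtColor(j,cv2.COLOR_RGB2BGR),(800,600),interpolation=2))"
```

```text
carrier st x,y,yaw [ 0.0321  0.0016 -0.0061] iou 0.913
tcp st [ 0.0424 -0.0003  0.0841] F st [-10.    1.5   1. ] T [ 0.58  1.71 -0.26]
```

View pics/e1.png

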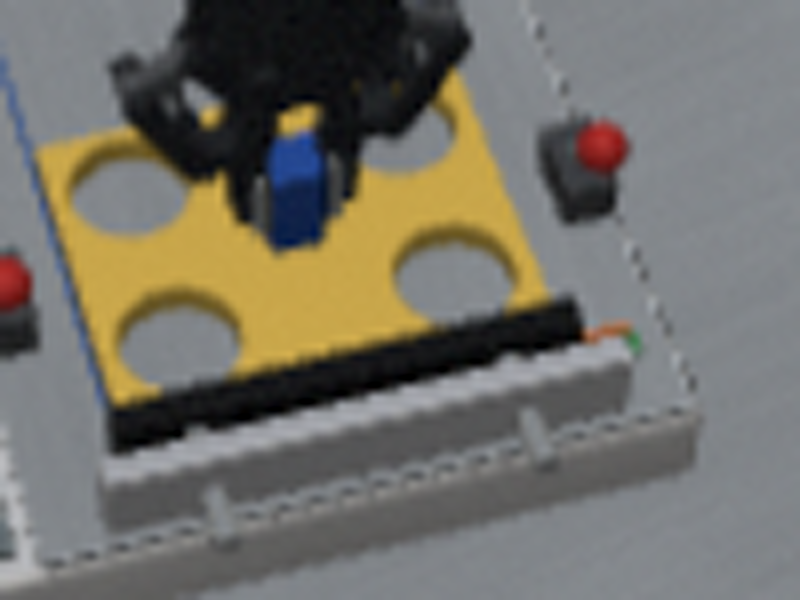

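The plate's long side lies flush along the whole black bar. The bar has moved back and the orange pointer at scene pixel (361,241) is at the green band. The bar force so far is about 7 N, after taking off deck friction, so I'll add a little more.

>>> creep_tool --segments '[[[-0.04, 0, -0.012, 0, 0, 0], [-0.08, 0, -0.012, 0, 0, 0], [-0.12, 0, -0.012, 0, 0, 0], [-0.12, 0, -0.012, 0, 0, 0], [-0.12, 0, -0.012, 0, 0, 0]]]'

```text
clock: 17.35
tcp_pos: [0.6022, -0.1135, 0.0843]
orientation: [-0.001, 0.101, 0.995, 0.0]
wrist_force: [-11.4, 3.4, 2.6]
finger_gap: 0.0209
grip_force: 81.2
```

Create bar.py:
```python
from meas import *
p=shot("scene");meas(.058)
def barmid(im,p):  # dark top-face profile: station x of lit/dark edge bar-vs-carrier side, along several y, on bar top z=.085
    out=[]
    for y in np.linspace(-.08,.08,33):
        xs=np.arange(.07,.15,.0005);uv=w2px(p,[[*st(x,y),.085] for x in xs]).astype(np.float32)
        g=cv2.remap(im.max(2),uv[:,:1],uv[:,1:],cv2.INTER_LINEAR)[:,0].astype(float)
        k=g.argmin(); lo=g[k]; hi=g[k:].max(); j=k+np.argmax(g[k:]>(lo+100)/2); out.append(xs[j])
    return np.array(out)
ref=cv2.cvtColor(cv2.imread("pics/s0.png"),cv2.COLOR_BGR2RGB)
d=(barmid(p["image"],p)-barmid(ref,p))*1e3
print("bar travel mm: right/mid/left medians",[round(float(np.median(x)),1) for x in np.array_split(d,3)])
t=[]
```

```bash
python3 bar.py
python3 -c "
from meas import *
p=shot('scene')
ref=cv2.imread('pics/s0.png');now=cv2.cvtColor(p['image'],cv2.COLOR_RGB2BGR)
f=lambda k:cv2.resize(k[228:258,340:380],(400,300),interpolation=2)
cv2.imwrite('pics/e2.png',np.hstack([f(ref),f(now)]))"
```

```text
carrier st x,y,yaw [ 0.0341  0.0014 -0.0017] iou 0.91
tcp st [ 0.0443 -0.0003  0.0843] F st [-12.1   0.5   1.9] T [ 0.64  2.22 -0.31]
bar travel mm: right/mid/left medians [0.0, 0.0, 0.0]
```

View pics/e2.png

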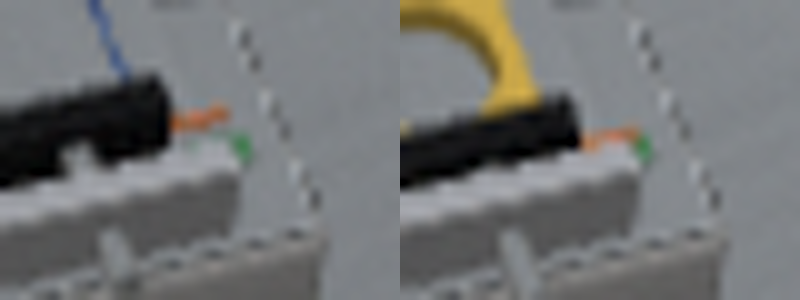

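The pointer now sits beside the green dot at scene pixel (364,243), and it and the bar have both moved about 2 px, roughly 8 mm. The 12 N at the wrist less about 3 N of deck friction agrees with that: about 9–10 N on the bar. I'll hold briefly to check it is steady, then hand in.

>>> creep_tool --segments '[[[0, 0, 0, 0, 0, 0], [0, 0, 0, 0, 0, 0], [0, 0, 0, 0, 0, 0], [0, 0, 0, 0, 0, 0]]]'

```text
clock: 18.0
tcp_pos: [0.6022, -0.1135, 0.0843]
orientation: [-0.001, 0.101, 0.995, 0.0]
wrist_force: [-11.0, 2.6, 2.8]
finger_gap: 0.0209
grip_force: 81.2
```

```bash
python3 -c "
from meas import *
meas(.058);print(env.hand_in())"
```

```text
carrier st x,y,yaw [ 0.0341  0.0014 -0.0017] iou 0.91
tcp st [ 0.0443 -0.0003  0.0843] F st [-11.    0.1   3.2] T [ 0.66  2.19 -0.32]
the job is handed in; nothing more can be done
None
```

I handed the job in at 18 s with the selector on blue and the carrier on the deck, still gripped and pressed squarely against the stop bar at an estimated 9–10 N, pointer at the green band; I kept clear of the bottle, cup and jar but did not re-measure them, and no verdict came back.

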